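Find the empty bay of the pack magazine and push its lid open

TASK

Three bays of the metal magazine hold packs that keep their lids from moving, and one bay is empty: press lightly on the rubber-edged near end of one lid after another until you find the one that rocks, then push that end down until the lid is fully open and leave it open. Do not force a lid that holds. Pick nothing up, and leave everything else standing where it is.

Things in the scene. Friction and masses are not known exactly. Their poses are not given: they have to be found in the camera images.
- magazine: fixed low metal case, 210 x 500 mm, 90 mm tall, four identical flush steel lids side by side along its y axis, 108 mm centre to centre. Origin on the bench under the middle of the row; x points away from the robot (case from -85 to +125 mm, the last 62 mm a rear ledge), y to the robot's left. Bays under the lids: 126 x 96 mm, 86 mm deep. Its place and yaw vary.
- lid1_press (a point): point on the top face of the leftmost (+y) lid when shut (fixed to the case, does not tilt), on its centre line, 38 mm from the pivot toward the near edge, 90 mm above the bench; axes as the magazine's. The lid: steel plate 120 (x) x 90 (y) x 4 mm, pivoted across its middle along y, a thin dark rubber strip along its near edge (toward the robot).
- lid1 (a joint): tilt of the leftmost (+y) lid, rad: 0 shut, grows as its near half goes down into the bay and its far half rises, 0.9 at the open stop (-0.04 the other way). Over a full bay it gives under 0.04 and then feels rigid; over the empty bay it yields to about 2 N at the press point and stays at the tilt it is left at (stiff pivot).
- lid2_press (a point): point on the top face of the second from the left lid when shut (fixed to the case, does not tilt), on its centre line, 38 mm from the pivot toward the near edge, 90 mm above the bench; axes as the magazine's. The lid: steel plate 120 (x) x 90 (y) x 4 mm, pivoted across its middle along y, a thin dark rubber strip along its near edge (toward the robot).
- lid2 (a joint): tilt of the second from the left lid, rad: 0 shut, grows as its near half goes down into the bay and its far half rises, 0.9 at the open stop (-0.04 the other way). Over a full bay it gives under 0.04 and then feels rigid; over the empty bay it yields to about 2 N at the press point and stays at the tilt it is left at (stiff pivot).
- lid3_press (a point): point on the top face of the third from the left lid when shut (fixed to the case, does not tilt), on its centre line, 38 mm from the pivot toward the near edge, 90 mm above the bench; axes as the magazine's. The lid: steel plate 120 (x) x 90 (y) x 4 mm, pivoted across its middle along y, a thin dark rubber strip along its near edge (toward the robot).
- lid3 (a joint): tilt of the third from the left lid, rad: 0 shut, grows as its near half goes down into the bay and its far half rises, 0.9 at the open stop (-0.04 the other way). Over a full bay it gives under 0.04 and then feels rigid; over the empty bay it yields to about 2 N at the press point and stays at the tilt it is left at (stiff pivot).
- lid4_press (a point): point on the top face of the rightmost (-y) lid when shut (fixed to the case, does not tilt), on its centre line, 38 mm from the pivot toward the near edge, 90 mm above the bench; axes as the magazine's. The lid: steel plate 120 (x) x 90 (y) x 4 mm, pivoted across its middle along y, a thin dark rubber strip along its near edge (toward the robot).
- lid4 (a joint): tilt of the rightmost (-y) lid, rad: 0 shut, grows as its near half goes down into the bay and its far half rises, 0.9 at the open stop (-0.04 the other way). Over a full bay it gives under 0.04 and then feels rigid; over the empty bay it yields to about 2 N at the press point and stays at the tilt it is left at (stiff pivot).
- vial1: one of two small amber screw-cap vials, 24 mm across, 50 mm tall, standing on the magazine's rear ledge; origin at the centre of its underside. Bystander.
- vial2: the other small amber vial, 24 mm across, 50 mm tall, on the rear ledge; origin at the centre of its underside. Bystander.
- clamp_knob: small black knob, 28 mm across, 30 mm tall, standing on the right-hand (-y) margin of the magazine's top; origin at the centre of its underside. Bystander.
- flask: clear round bottle, 68 mm across, 130 mm tall, on the bench beside the magazine's right (-y) end; origin at the centre of its underside. Bystander.
- beaker: open steel beaker, 70 mm across, 85 mm tall, on the bench beside the left (+y) end; origin at the centre of its underside. Bystander.
- spare_pack: loose black pack, 104 x 76 x 81 mm, on the bench beside the left end; origin at the centre of its underside. Bystander.

How it is judged (in metres and radians):
At the end, for the whole second after the job is handed in: One lid is tilted open more than 0.75 rad (stop at 0.9) and at rest, the other three are shut (under 0.06 rad), and every bystander is upright (within 0.3 rad) and within 30 mm of where it began (velocity of joint lid1 between -0.1 and 0.1 rad/s and velocity of joint lid2 between -0.1 and 0.1 rad/s and velocity of joint lid3 between -0.1 and 0.1 rad/s and velocity of joint lid4 between -0.1 and 0.1 rad/s and ((value of joint lid1 above 0.75 rad and value of joint each of lid2, lid3, lid4 below 0.06 rad) or (value of joint each of lid1, lid3, lid4 below 0.06 rad and value of joint lid2 above 0.75 rad) or (value of joint each of lid1, lid2, lid4 below 0.06 rad and value of joint lid3 above 0.75 rad) or (value of joint each of lid1, lid2, lid3 below 0.06 rad and value of joint lid4 above 0.75 rad)) and distance of each of vial1, vial2, clamp_knob, flask, beaker, spare_pack from where it was at the start of the episode below 0.03 m and angle between each of vial1, vial2, clamp_knob, flask, beaker, spare_pack's own z axis and vertical below 0.3 rad); the robot touches nothing.
It fails at once if a lid or the magazine is forced (over 45 N) (contact force between the fingers and magazine above 45 N).
It fails at once if a bystander is picked up, pushed away or knocked over (distance of any of vial1, vial2, clamp_knob, flask, beaker, spare_pack from where it was at the start of the episode above 0.03 m or angle between any of vial1, vial2, clamp_knob, flask, beaker, spare_pack's own z axis and vertical above 0.5 rad).
It also fails if it takes over 45 s, if anything falls off the work surface, if the arm or the gripper's body presses on something with over 40 N, if the wrist force passes 120 N, or if a joint passes its speed limit or range.

ROBOT

A 6-joint arm with a two-finger parallel gripper is mounted at the origin on the work surface. World frame = base frame: x ahead of the robot, y to its left, z up, the work surface at z = 0. Lengths are in mm, angles in rad, forces in N, time in s.
With the tool pointing down it reaches from about 275 to 725 mm from the base axis. Payload 5.6 kg.
Tool frame: the origin (TCP) lies between the finger pads; the fingertips stand 8 mm ahead of it and the grasp point (between the pads) lies 11 mm behind it; z points along the fingers, y is the direction in which the jaws open and shut (so a half turn about z gives the same grasp; the last joint's range is limited). The gripper opens to 85 mm and grips with 20 to 120 N. Pads are 22 mm wide; open, the fingers measure 114 mm over their backs; the gripper's body (76 mm by 85 mm) begins 54 mm behind the grasp point. The pads swing forward as they close: fully open they stand 13 mm farther back than shut.
Start: joints at [0.285, 0.255, 0.108, 0, -1.424, -0.285], TCP at [549.994, 0.025, 239.283] pointing down, gripper open.
Joint ranges: [-2.95, 2.95], [-1.21, 1.97], [-1.09, 1.5], [-2.87, 1.71], [-2.94, -0.07], [-3.05, 3.05]. Speed limits (rad/s): [2.57, 2.57, 3.14, 3.14, 3.14, 3.14].

INTERFACE

Orientations are given as a rotation vector (axis times angle).
In Python, from cell import arm, viewer gives the robot as it stands.
- The arm moves only by the tool apply_moves, never from a script. Its argument "motion" is a list of rows, each a list of 7 numbers: the shift along the tool's x, y, z in cm, then the turn, a rotation vector about the tool's x, y, z in degrees, then the gripper's target within -1 to 1 (shut at 1, half-way at 0, fully open at -1). In form: [[dx, dy, dz, rx, ry, rz, gripper], ...]. A call has 1 to 12 rows; each row is the pose to reach, as a shift and turn from the pose commanded when the call began, along the tool's axes at that moment; what a row does not reach only later rows make up. A row lasts 1/10 s, in which the tool goes at most 50 mm and 8.59 degrees, less where a joint would pass 70% of its speed; a pose out of reach is approached as far as the arm can. A call with a gripper value outside its range is refused whole. The fingers move at their own pace and stop on an object; "grip_force" is the grip in N (left out, the last holds). Time passes only in rows, so rows that repeat a pose let the fingers close. It gives the time, the measured TCP pose, the force and the opening at its end, in the units of the state.
- arm.state(): the state, without advancing time (a new reading comes with each control period).
- viewer.grab_frame(name): name is "scene" or "side" or "wrist"; returns (picture, depth): 400x640x3 uint8, red, green, blue; 400x640 float32, mm along the optical axis (not along the pixel's ray), 0 where there is no reading.
- viewer.camera_info(name): a dict with "fx", "fy", "cx", "cy" (pixels), "rvec" (rotation vector, rad) and "tvec" (3), from world to camera coordinates, as OpenCV has them; the wrist camera has in their place "T_tool_cam" (4x4, takes a point from camera to tool coordinates, whose origin is the TCP and whose axes are the flange's). Camera axes: x right, y down, z forward; pixel columns grow to the right and rows downward; lengths in mm; the calibration is good to about 2 mm. The wrist camera is an equidistant fisheye: a pixel r from the principal point sees the ray r / f radians off the axis. A picture is of the moment at which its call begins: read the wrist's pose just before it. camera_info takes no time and is no camera call.
- arm.close_job(): hands the job in, once; it reports no verdict.
Trained networks look in the newest picture that a camera, given by its name, has taken for a name from the list of things; names that differ only in an ending like _2 or _b are one class to them, and where a whole thing is asked for, a point or a joint stands for the part that bears it (a point fixed in the world has none). Each returns a list of dicts, best first, with "score" (0 to 1); they miss things now and then, are a little off and sometimes report something else, mostly with a low value. They report only what shows in the picture. A call takes as long as a camera call.
- viewer.boxes_of(target, camera): "box" ([left, top, width, height] in pixels, round what is visible of it).
- viewer.tip_of(target, camera): "pixel" ([column, row] in pixels: a listed point, or the origin of a listed thing).
The state is a dict: "t": time; "q": joint angles; "joint_velocities": joint speeds; "effort": joint torques, N m; "tool_pos": TCP position; "tool_rot": TCP orientation; "wrist_force": force on the tool from outside, world axes, zero at the start; "ft_torque": the same for the moment, N m; "finger_gap": finger opening in mm.
Only numpy, scipy, OpenCV 4.12 (cv2) and the standard library are available. Lean on these libraries where they do the work, as an engineer would, in place of code of your own. Each camera call takes 0.05 s, during which the arm holds its last target. There are 200 camera calls.

## Working session

There is one attempt and no reset: what is moved stays moved. The work goes in short steps, Python scripts to look and compute and a tool call to move; the robot and the scene stay as the last step left them, time stands still between calls to the robot, and variables do not carry over. Pictures are saved under pics/ and viewed, about 8 in all and at most 12, crops included, and the job is handed in when it is done.

Besides the shell and the picture viewer there is one more tool, called by a JSON object that holds its "fn" and its "kwargs". apply_moves: Moves the arm, as the interface text tells. Its arguments: {"type":"object","properties":{"motion":{"type":"array"},"grip_force":{"type":"number"}},"required":["motion"]}

```bash
mkdir -p pics
cat > h.py <<'E'
import numpy as np, cv2
from cell import arm, viewer
def ray_info(n):
    c=viewer.camera_info(n); R=cv2.Rodrigues(np.array(c["rvec"],float))[0]; return c,R,np.array(c["tvec"],float).ravel()
def at_z(n,px,z):
    c,R,t=ray_info(n); d=R.T@np.array([(px[0]-c["cx"])/c["fx"],(px[1]-c["cy"])/c["fy"],1]); o=-R.T@t
    return o+d*(z-o[2])/d[2]
def at_depth(n,px,D):
    c,R,t=ray_info(n); u,v=int(round(px[0])),int(round(px[1])); z=float(np.median(D[v-1:v+2,u-1:u+2]))
    return R.T@(np.array([(px[0]-c["cx"])/c["fx"]*z,(px[1]-c["cy"])/c["fy"]*z,z])-t)
E
python3 - <<'E'
from h import *
for n in ("scene","side"):
    im,D=viewer.grab_frame(n); cv2.imwrite(f"pics/{n}0.png",im[...,::-1])
    for k in ["lid%d_press"%i for i in (1,2,3,4)]+["vial1","vial2","clamp_knob","flask","beaker","spare_pack","magazine"]:
        for r in viewer.tip_of(k,n)[:2]:
            p=r["pixel"]; print(n,k,round(r["score"],2),np.round(p),at_z(n,p,90).round(),at_depth(n,p,D).round())
s=arm.state();print(s["t"],s["tool_pos"],s["tool_rot"],s["wrist_force"])
E
```

```text
scene lid1_press 0.79 [332. 186.] [525.  90.  90.] [531.  87.  94.]
scene lid1_press 0.49 [242. 259.] [ 674. -193.   90.] [ 690. -196.  105.]
scene lid2_press 0.75 [293. 200.] [537. -23.  90.] [540. -24.  92.]
scene lid3_press 0.66 [252. 213.] [ 537. -124.   90.] [ 541. -125.   93.]
scene lid4_press 0.91 [202. 230.] [ 543. -238.   90.] [ 547. -239.   93.]
scene vial1 0.66 [336. 220.] [654.  28.  90.] [674.  16. 107.]
scene vial1 0.55 [242. 262.] [ 680. -196.   90.] [ 690. -198.   99.]
scene vial2 0.66 [336. 220.] [654.  28.  90.] [674.  16. 107.]
scene vial2 0.55 [242. 262.] [ 680. -196.   90.] [ 690. -198.   99.]
scene clamp_knob 0.73 [173. 256.] [ 597. -309.   90.] [ 610. -309.  100.]
scene flask 0.62 [143. 330.] [ 752. -384.   90.] [ 697. -392.   33.]
scene beaker 0.56 [366. 187.] [573. 161.  90.] [578. 157.  94.]
scene spare_pack 0.72 [403. 208.] [693. 182.  90.] [652. 218.  52.]
scene spare_pack 0.18 [203. 231.] [ 546. -238.   90.] [ 551. -239.   94.]
scene magazine 0.7 [279. 247.] [ 676. -118.   90.] [ 678. -118.   92.]
side lid1_press 0.84 [290. 184.] [529.  92.  90.] [529.  9
[... 203 characters left out ...]
 556. -240.   91.]
side lid4_press 0.23 [391. 259.] [ 683. -190.   90.] [ 677. -204.  104.]
side vial1 0.73 [352. 196.] [660.  18.  90.] [660.  17.  91.]
side vial2 0.73 [352. 196.] [660.  18.  90.] [660.  17.  91.]
side clamp_knob 0.91 [364. 314.] [ 602. -301.   90.] [ 596. -319.  113.]
side flask 0.68 [414. 399.] [ 630. -437.   90.] [ 642. -420.   54.]
side flask 0.52 [361. 318.] [ 596. -308.   90.] [ 594. -313.   98.]
side spare_pack 0.67 [313. 179.] [584. 107.  90.] [584. 108.  90.]
side magazine 0.9 [320. 257.] [ 557. -165.   90.] [ 558. -164.   90.]
1.2 [5.50001102e+02 1.42659369e-02 2.39285443e+02] [ 2.22144285e+00 -2.22138503e+00  1.32369876e-05] [-0.75421025 -0.41467155 -0.41516448]
```

View pics/scene0.png

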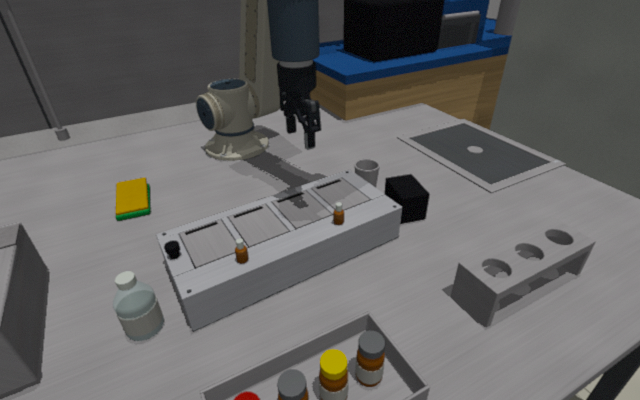

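View pics/side0.png

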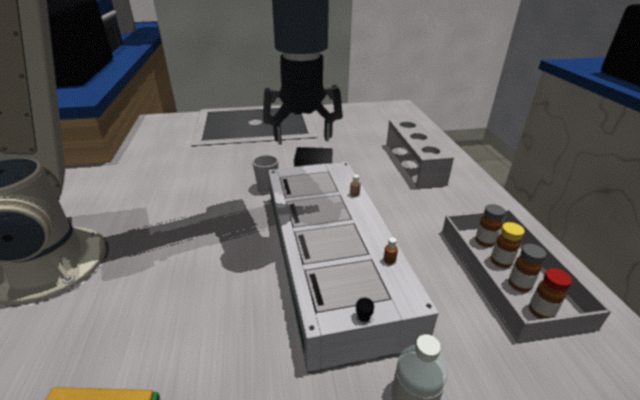

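Run:
```python
import numpy as np, cv2
from h import *
P=np.array([[527,91],[538,-22],[538,-124],[549,-239]],float)
# fit line with 108 spacing
c=P.mean(0); k=np.array([1.5,.5,-.5,-1.5])*108
d=(k[:,None]*(P-c)).sum(0); d/=np.linalg.norm(d)
print("centre",c,"yaw deg",np.degrees(np.arctan2(-d[0],d[1])),"fit\n",(c+k[:,None]*d).round(1))
print(cv2.Rodrigues(np.array(arm.state()["tool_rot"]))[0].round(3))
```

```text
centre [538.  -73.5] yaw deg 3.4587243188064174 fit
 [[ 528.2   88.2]
 [ 534.7  -19.6]
 [ 541.3 -127.4]
 [ 547.8 -235.2]]
[[ 0. -1. -0.]
 [-1. -0. -0.]
 [ 0.  0. -1.]]
```

Scene: the row runs from lid1 at (332,186) to lid4 at (202,230), with the vials at (339,214) and (242,250) and the knob at (172,250). Both views agree, and the press heights come out at 89–94 mm. I'll start with lid2, fingers shut.

{"fn": "apply_moves", "kwargs": {"motion": [[0, 0, 0, 0, 0, 0, 1], [0, 0, 0, 0, 0, 0, 1], [2, 1.5, 3, 0, 0, 0, 1], [2, 1.5, 6, 0, 0, 0, 1], [2, 1.5, 9, 0, 0, 0, 1], [2, 1.5, 11.5, 0, 0, 0, 1], [2, 1.5, 12.5, 0, 0, 0, 1], [2, 1.5, 12.5, 0, 0, 0, 1], [2, 1.5, 12.5, 0, 0, 0, 1], [2, 1.5, 12.5, 0, 0, 0, 1]], "grip_force": 20}}

```text
t: 2.2
tool_pos: [536.1, -19.8, 115.9]
tool_rot: [-2.22, 2.22, -0.003]
wrist_force: [-0.4, 0.6, -0.1]
finger_gap: -0.5
```

Run:
```python
from h import *
im,_=viewer.grab_frame("side"); cv2.imwrite("pics/s1.png",cv2.resize(im[120:340,200:500],None,fx=2.5,fy=2.5)[...,::-1])
```

```text
(no output)
```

View pics/s1.png

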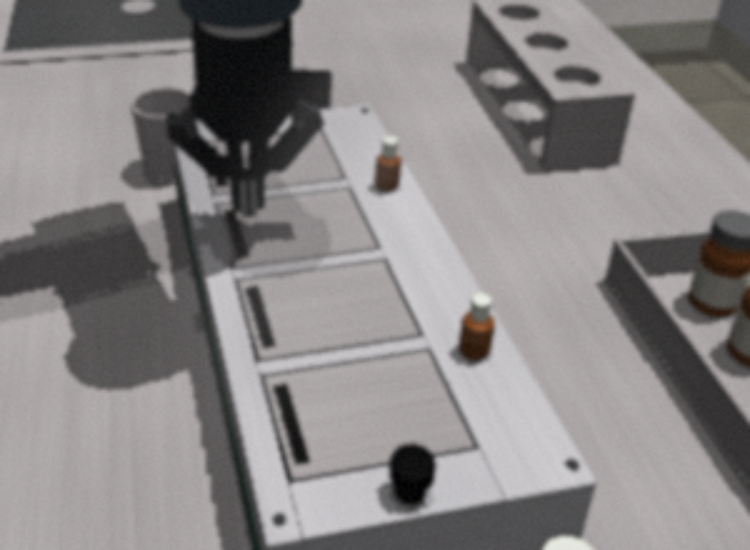

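Image: the closed fingertips are over lid2's near strip at about (248,212). The knuckles stick out along the jaw axis and could meet the rising far half. I'll turn 86.5° so they lie along the magazine's y.

{"fn": "apply_moves", "kwargs": {"motion": [[0, 0, 0, 0, 0, 86.5, 1], [0, 0, 0, 0, 0, 86.5, 1], [0, 0, 0, 0, 0, 86.5, 1], [0, 0, 0, 0, 0, 86.5, 1], [0, 0, 0, 0, 0, 86.5, 1], [0, 0, 0, 0, 0, 86.5, 1], [0, 0, 0, 0, 0, 86.5, 1], [0, 0, 0, 0, 0, 86.5, 1], [0, 0, 0, 0, 0, 86.5, 1], [0, 0, 0, 0, 0, 86.5, 1], [0, 0, 0, 0, 0, 86.5, 1], [0, 0, 0, 0, 0, 86.5, 1]]}}

```text
t: 3.45
tool_pos: [535.3, -19.9, 114.9]
tool_rot: [-0.102, 3.139, 0.0]
wrist_force: [-0.7, 0.0, 0.3]
finger_gap: -0.2
```

{"fn": "apply_moves", "kwargs": {"motion": [[0.3, 0, 0.5, 0, 0, 0, 1], [0.3, 0, 1.0, 0, 0, 0, 1], [0.3, 0, 1.2, 0, 0, 0, 1], [0.3, 0, 1.2, 0, 0, 0, 1]]}}

```text
t: 3.85
tool_pos: [531.6, -20.2, 101.7]
tool_rot: [0.097, -3.139, 0.0]
wrist_force: [0.2, 0.1, 0.9]
finger_gap: 0.1
```

{"fn": "apply_moves", "kwargs": {"motion": [[0, 0, 0.2, 0, 0, 0, 1], [0, 0, 0.2, 0, 0, 0, 1]]}}

```text
t: 4.05
tool_pos: [532.0, -20.2, 100.1]
tool_rot: [0.096, -3.14, 0.0]
wrist_force: [0.5, 0.4, -0.4]
finger_gap: -0.1
```

{"fn": "apply_moves", "kwargs": {"motion": [[0, 0, 0.15, 0, 0, 0, 1], [0, 0, 0.15, 0, 0, 0, 1]]}}

```text
t: 4.25
tool_pos: [531.9, -20.2, 98.6]
tool_rot: [0.096, -3.14, 0.0]
wrist_force: [-0.5, 0.4, -0.4]
finger_gap: 0.1
```

{"fn": "apply_moves", "kwargs": {"motion": [[0, 0, 0.1, 0, 0, 0, 1], [0, 0, 0.1, 0, 0, 0, 1]]}}

```text
t: 4.45
tool_pos: [532.1, -20.2, 97.8]
tool_rot: [-0.096, 3.14, -0.0]
wrist_force: [0.3, -0.4, -0.3]
finger_gap: 0.2
```

{"fn": "apply_moves", "kwargs": {"motion": [[0, 0, 0.1, 0, 0, 0, 1], [0, 0, 0.1, 0, 0, 0, 1]]}}

```text
t: 4.65
tool_pos: [532.1, -20.2, 97.4]
tool_rot: [-0.096, 3.14, -0.0]
wrist_force: [-1.5, -0.2, 4.5]
finger_gap: 0.0
```

{"fn": "apply_moves", "kwargs": {"motion": [[0, 0, 0.1, 0, 0, 0, 1], [0, 0, 0.1, 0, 0, 0, 1]]}}

```text
t: 4.85
tool_pos: [532.1, -20.2, 97.4]
tool_rot: [-0.097, 3.139, -0.0]
wrist_force: [-5.2, 1.6, 11.3]
finger_gap: 0.1
```

{"fn": "apply_moves", "kwargs": {"motion": [[0, 0, 0.1, 0, 0, 0, 1], [0, 0, 0.1, 0, 0, 0, 1]]}}

```text
t: 5.05
tool_pos: [532.1, -20.2, 97.3]
tool_rot: [-0.097, 3.139, -0.001]
wrist_force: [-7.5, 2.2, 17.2]
finger_gap: -0.3
```

Lid2 holds: 17 N with no motion. On to lid3.

{"fn": "apply_moves", "kwargs": {"motion": [[0, 0, -1.5, 0, 0, 0, 1], [0, -4, -1.5, 0, 0, 0, 1], [0, -8, -1.5, 0, 0, 0, 1], [0, -10.8, -1.5, 0, 0, 0, 1], [0, -10.8, -1.5, 0, 0, 0, 1], [0, -10.8, -0.8, 0, 0, 0, 1], [0, -10.8, -0.4, 0, 0, 0, 1], [0, -10.8, -0.4, 0, 0, 0, 1]]}}

```text
t: 5.85
tool_pos: [538.2, -127.2, 98.0]
tool_rot: [0.098, -3.139, -0.0]
wrist_force: [-0.0, 0.0, 0.7]
finger_gap: -0.2
```

{"fn": "apply_moves", "kwargs": {"motion": [[0, 0, 0.1, 0, 0, 0, 1], [0, 0, 0.1, 0, 0, 0, 1]]}}

```text
t: 6.05
tool_pos: [538.6, -127.4, 97.7]
tool_rot: [0.097, -3.14, -0.0]
wrist_force: [0.8, -0.1, -0.2]
finger_gap: -0.1
```

{"fn": "apply_moves", "kwargs": {"motion": [[0, 0, 0.15, 0, 0, 0, 1], [0, 0, 0.15, 0, 0, 0, 1]]}}

```text
t: 6.25
tool_pos: [538.8, -127.5, 97.4]
tool_rot: [-0.097, 3.139, 0.0]
wrist_force: [-4.0, 2.2, 7.7]
finger_gap: 0.0
```

{"fn": "apply_moves", "kwargs": {"motion": [[0, 0, 0.1, 0, 0, 0, 1], [0, 0, 0.1, 0, 0, 0, 1]]}}

```text
t: 6.45
tool_pos: [538.8, -127.5, 97.4]
tool_rot: [-0.097, 3.139, -0.0]
wrist_force: [-5.5, 4.2, 12.6]
finger_gap: -0.4
```

Lid3 holds too (12.6 N, no motion). Now lid4.

{"fn": "apply_moves", "kwargs": {"motion": [[0, 0, -1.5, 0, 0, 0, 1], [0, -4, -1.5, 0, 0, 0, 1], [0, -8, -1.5, 0, 0, 0, 1], [0, -10.8, -1.5, 0, 0, 0, 1], [0, -10.8, -1.5, 0, 0, 0, 1], [0, -10.8, -0.8, 0, 0, 0, 1], [0, -10.8, -0.3, 0, 0, 0, 1], [0, -10.8, -0.3, 0, 0, 0, 1]]}}

```text
t: 7.25
tool_pos: [545.0, -234.8, 97.8]
tool_rot: [0.098, -3.139, -0.0]
wrist_force: [0.4, 0.1, 1.3]
finger_gap: -0.0
```

{"fn": "apply_moves", "kwargs": {"motion": [[0, 0, 0.1, 0, 0, 0, 1], [0, 0, 0.1, 0, 0, 0, 1]]}}

```text
t: 7.45
tool_pos: [545.2, -234.8, 97.5]
tool_rot: [0.098, -3.14, -0.001]
wrist_force: [-1.7, 1.8, 3.7]
finger_gap: 0.0
```

{"fn": "apply_moves", "kwargs": {"motion": [[0, 0, 0.15, 0, 0, 0, 1], [0, 0, 0.15, 0, 0, 0, 1]]}}

```text
t: 7.65
tool_pos: [545.2, -234.9, 97.4]
tool_rot: [-0.098, 3.139, 0.0]
wrist_force: [-4.5, 5.0, 11.7]
finger_gap: 0.0
```

{"fn": "apply_moves", "kwargs": {"motion": [[0, 0, 0.1, 0, 0, 0, 1], [0, 0, 0.1, 0, 0, 0, 1]]}}

```text
t: 7.85
tool_pos: [545.3, -234.9, 97.3]
tool_rot: [-0.098, 3.139, -0.0]
wrist_force: [-6.8, 7.1, 17.0]
finger_gap: 0.1
```

Lid4 holds at 17 N, so lid1 is left. I'll check that it rocks.

{"fn": "apply_moves", "kwargs": {"motion": [[0, 0, -2, 0, 0, 0, 1], [0, 5, -2, 0, 0, 0, 1], [0, 10, -2, 0, 0, 0, 1], [0, 15, -2, 0, 0, 0, 1], [0, 20, -2, 0, 0, 0, 1], [0, 25, -2, 0, 0, 0, 1], [0, 30, -2, 0, 0, 0, 1], [0, 32.4, -2, 0, 0, 0, 1], [0, 32.4, -2, 0, 0, 0, 1], [0, 32.4, -2, 0, 0, 0, 1], [0, 32.4, -0.8, 0, 0, 0, 1], [0, 32.4, -0.4, 0, 0, 0, 1]]}}

```text
t: 9.05
tool_pos: [524.6, 86.6, 97.1]
tool_rot: [0.093, -3.138, 0.0]
wrist_force: [-1.0, 1.9, 1.0]
finger_gap: 0.2
```

{"fn": "apply_moves", "kwargs": {"motion": [[0, 0, 0.1, 0, 0, 0, 1], [0, 0, 0.15, 0, 0, 0, 1]]}}

```text
t: 9.25
tool_pos: [525.3, 86.9, 96.9]
tool_rot: [0.094, -3.139, 0.001]
wrist_force: [0.3, -0.1, -0.5]
finger_gap: -0.0
```

{"fn": "apply_moves", "kwargs": {"motion": [[0, 0, 0.2, 0, 0, 0, 1], [0, 0, 0.2, 0, 0, 0, 1]]}}

```text
t: 9.45
tool_pos: [525.5, 87.3, 95.3]
tool_rot: [-0.095, 3.14, -0.0]
wrist_force: [-0.2, -0.1, 0.5]
finger_gap: -0.1
```

{"fn": "apply_moves", "kwargs": {"motion": [[0, 0, 0.15, 0, 0, 0, 1], [0, 0, 0.15, 0, 0, 0, 1]]}}

```text
t: 9.65
tool_pos: [525.6, 87.5, 93.9]
tool_rot: [-0.096, 3.14, -0.0]
wrist_force: [-0.1, 0.1, 1.0]
finger_gap: -0.1
```

Lid1 rocks: about 3.5 mm down at 1 N or less. Pushing it open.

{"fn": "apply_moves", "kwargs": {"motion": [[0, 0, 0.4, 0, 0, 0, 1], [-0.1, 0, 0.8, 0, 0, 0, 1], [-0.2, 0, 1.2, 0, 0, 0, 1], [-0.3, 0, 1.6, 0, 0, 0, 1], [-0.3, 0, 1.6, 0, 0, 0, 1]]}}

```text
t: 10.15
tool_pos: [527.8, 87.9, 76.7]
tool_rot: [0.095, -3.138, 0.0]
wrist_force: [-0.3, -0.0, -0.2]
finger_gap: -0.2
```

{"fn": "apply_moves", "kwargs": {"motion": [[0, 0, 0.3, 0, 0, 0, 1], [0, 0, 0.6, 0, 0, 0, 1], [0, 0, 0.8, 0, 0, 0, 1], [0, 0, 0.8, 0, 0, 0, 1]]}}

```text
t: 10.55
tool_pos: [527.9, 87.7, 69.2]
tool_rot: [0.096, -3.139, 0.0]
wrist_force: [0.2, 0.7, -1.0]
finger_gap: -0.1
```

{"fn": "apply_moves", "kwargs": {"motion": [[0, 0, 0.2, 0, 0, 0, 1], [0, 0, 0.3, 0, 0, 0, 1]]}}

```text
t: 10.75
tool_pos: [528.4, 87.8, 66.7]
tool_rot: [-0.096, 3.14, 0.0]
wrist_force: [-0.6, -0.4, 1.3]
finger_gap: -0.3
```

{"fn": "apply_moves", "kwargs": {"motion": [[0, 0, 0.2, 0, 0, 0, 1], [0, 0, 0.3, 0, 0, 0, 1]]}}

```text
t: 10.95
tool_pos: [528.3, 87.8, 63.6]
tool_rot: [0.096, -3.14, 0.0]
wrist_force: [-0.0, 0.9, 1.5]
finger_gap: 0.0
```

Run:
```python
from h import *
im,_=viewer.grab_frame("side"); a=cv2.resize(im[90:290,220:420],None,fx=2,fy=2)
im,_=viewer.grab_frame("scene"); b=cv2.resize(im[100:300,240:440],None,fx=2,fy=2)
cv2.imwrite("pics/s2.png",np.hstack([a,b])[...,::-1])
```

```text
(no output)
```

View pics/s2.png

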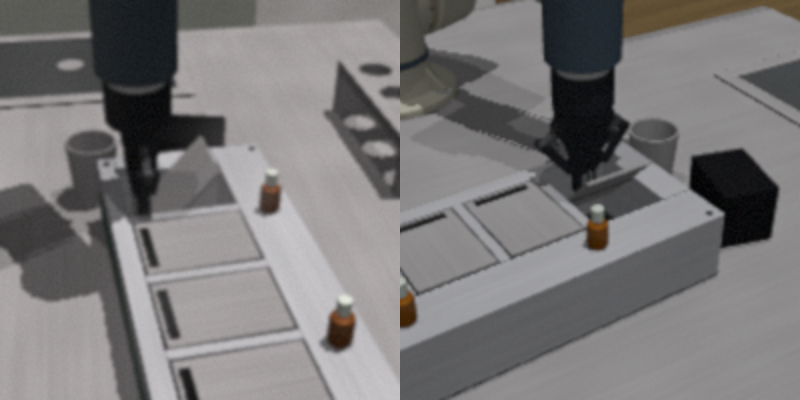

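The left half shows lid1's far edge raised at about (200,140), tilted roughly 45°. The right half shows the bay exposed and the gripper clear of the beaker. Continuing to the stop in small steps.

{"fn": "apply_moves", "kwargs": {"motion": [[0, 0, 0.2, 0, 0, 0, 1], [0, 0, 0.3, 0, 0, 0, 1]]}}

```text
t: 11.25
tool_pos: [528.3, 87.8, 60.6]
tool_rot: [0.096, -3.14, 0.0]
wrist_force: [-1.4, 0.8, 1.9]
finger_gap: 0.1
```

{"fn": "apply_moves", "kwargs": {"motion": [[0, 0, 0.2, 0, 0, 0, 1], [0, 0, 0.2, 0, 0, 0, 1]]}}

```text
t: 11.45
tool_pos: [528.1, 87.7, 58.4]
tool_rot: [0.096, -3.139, 0.0]
wrist_force: [0.7, 0.3, -0.4]
finger_gap: -0.1
```

{"fn": "apply_moves", "kwargs": {"motion": [[0, 0, 0.2, 0, 0, 0, 1], [0, 0, 0.2, 0, 0, 0, 1]]}}

```text
t: 11.65
tool_pos: [528.4, 87.8, 57.9]
tool_rot: [-0.097, 3.14, -0.0]
wrist_force: [-4.8, 0.2, 8.9]
finger_gap: -0.0
```

Force rose to 9 N at a depth matching 0.9 rad (40 mm), so the lid is at its stop. Retreating straight up.

{"fn": "apply_moves", "kwargs": {"motion": [[0.2, 0, -0.5, 0, 0, 0, 1], [0.2, 0, -2, 0, 0, 0, 1], [0.2, 0, -4, 0, 0, 0, 1], [0.2, 0, -7, 0, 0, 0, 1], [0.2, 0, -11, 0, 0, 0, 1], [0.2, 0, -15, 0, 0, 0, 1], [4, -4, -20, 0, 0, 0, 1], [8, -4, -22, 0, 0, 0, 1], [8, -4, -22, 0, 0, 0, 1], [8, -4, -22, 0, 0, 0, 1]]}}

```text
t: 12.65
tool_pos: [450.5, 42.8, 278.9]
tool_rot: [-0.096, 3.136, 0.003]
wrist_force: [0.1, 0.2, -0.3]
finger_gap: 0.0
```

Run:
```python
from h import *
im,D=viewer.grab_frame("side"); a=cv2.resize(im[90:290,220:420],None,fx=2,fy=2)
c,R,t=ray_info("side")
im2,D2=viewer.grab_frame("scene"); b=cv2.resize(im2[100:300,240:440],None,fx=2,fy=2)
cv2.imwrite("pics/s3.png",np.hstack([a,b])[...,::-1])
m=np.array([np.cos(np.radians(3.46)),np.sin(np.radians(3.46))])
for n,DD in (("side",D),("scene",D2)):
    c,R,t=ray_info(n); v,u=np.mgrid[:400,:640]; z=DD
    X=(np.stack([(u-c["cx"])/c["fx"]*z,(v-c["cy"])/c["fy"]*z,z],-1)-t)@R
    d=X[...,:2]-[566.1,90.5]; x=d@m; y=d@np.array([-m[1],m[0]])
    k=(abs(y)<35)&(abs(x)<50)&(X[...,2]>95)&(X[...,2]<150)&(z>0)
    if k.sum()>10: s=np.polyfit(x[k],X[...,2][k],1); print(n,k.sum(),"tilt",np.arctan(s[0]),"max z",np.percentile(X[...,2][k],98))
    for i,o in enumerate((-108,-216,-324)):
        k=(abs(y-o)<38)&(abs(x)<52)&(abs(X[...,2]-90)<40)&(z>0); print(n,"lid",i+2,"tilt",np.arctan(np.polyfit(x[k],X[...,2][k],1)[0]).round(3))
```

```text
side 315 tilt 0.8883294966187141 max z 135.77804446547844
side lid 2 tilt 0.014
side lid 3 tilt 0.013
side lid 4 tilt 0.012
scene 186 tilt 0.9249463977513885 max z 139.55169670044168
scene lid 2 tilt 0.013
scene lid 3 tilt 0.01
scene lid 4 tilt 0.011
```

View pics/s3.png

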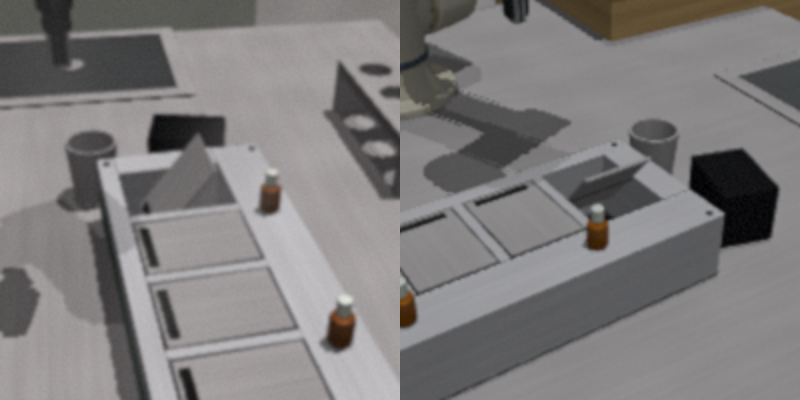

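Lid1 stands open, with its far edge at (200,138) on the left. The other lids are flat, and the visible vials, beaker and pack have not moved.

```bash
python3 -c "
from cell import arm
print(arm.close_job())"
```

```text
the job is handed in; nothing more can be done
None
```

The empty bay was under lid1, the leftmost. I pushed that lid to its open stop, left it open and handed the job in at about 12.7 s.

- **Probing:** lids 2, 3 and 4 each held when pressed, with 12.6–17 N at the wrist and no movement, so I did not force them. Lid1 gave way at about 1 N and met its stop at about 9 N.
- **Lid tilts:** after the arm withdrew, depth from the two cameras put lid1 at 0.89 and 0.92 rad. The other three read 0.010–0.014 rad, so they are shut.
- **Bystanders:** the vials, beaker and spare pack look unmoved in the last picture. The knob and flask were outside that crop, so I did not check them at the end. There was no sign of the gripper touching anything but the lids.
- **Disagreements:** the networks once placed the spare pack and the flask on the magazine, and the two cameras differed by up to 9 mm on lid4's press point. I used a line fit at 108 mm spacing instead, and it matched where the fingers touched down.

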